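Close the coffee tin and take off its outer lid

ROBOT

A 6-joint arm with a two-finger parallel gripper is mounted at the origin on a cart in front of the work surface, level with it; the furniture and walls round the work are solid. World frame = base frame: x ahead of the robot, y to its left, z up, the work surface at z = 0. Lengths are in mm, angles in degrees, forces in N, time in s.
With the tool pointing down it reaches from about 350 to 850 mm from the base axis. Payload 8.1 kg.
Tool frame: the origin (TCP) lies at the very end of the fingers, on their centre line; the grasp point (between the pads) lies 19 mm behind it; z points along the fingers, y is the line along which they close (so a half turn about z gives the same grasp; the last joint's range is limited). The gripper opens to 85 mm and grips with 20 to 120 N. Pads are 22 mm wide; open, the fingers measure 114 mm over their backs; the gripper's body (76 mm by 85 mm) begins 54 mm behind the grasp point. The pads swing forward as they close: fully open they stand 13 mm farther back than shut.
Start: joints at [-76.857, 7.471, 85.268, -0, 87.261, -4.893], TCP at [185.796, -570.513, 201.492] pointing down, gripper open.
Joint ranges: [-169.43, 169.43], [-51.17, 129.36], [1.28, 143.12], [-76.62, 256.62], [0, 156.53], [-152.29, 152.29]. Speed limits (degrees/s): [136.94, 136.94, 159.86, 180, 180, 180].

INTERFACE

Orientations are given as [roll, pitch, yaw] about the fixed x, y, z axes, in that order (R = Rz(yaw) Ry(pitch) Rx(roll)).
In Python, from bench import r gives the robot as it stands.
- The arm moves only by the shell command python3 -m jog 'ROWS' [FORCE]. ROWS is JSON, a list of rows, each a list of 7 numbers: the turn, a rotation vector about the tool's x, y, z in degrees, then the shift along the tool's x, y, z in mm, then the closure, from -1 (fully open) to 1 (shut), so that 0 is half open. A call has 1 to 5 rows; each row shifts and turns the commanded pose from where the row before left it, along the tool's axes as they then stand; what a row does not reach is not made up. A row lasts 1/10 s, in which the tool goes at most 50 mm and 8.59 degrees, less where a joint would pass 70% of its speed; a pose out of reach is approached as far as the arm can. A call is refused whole if a number of a shift passes 50 or a number of a turn 8.59, either way. A call with a gripper value outside its range is refused whole. The fingers move at their own pace and stop on an object; FORCE is the grip in N (left out, the last holds). Time passes only in rows, so rows that do not move let the fingers close. It gives the time, the measured TCP pose, the force, the opening and the grip force at its end, in the units of the state.
- r.sense(): the state, without advancing time (a new reading comes with each control period).
- r.snapshot(name): name is "scene" or "side" or "wrist"; returns a dict with "pixels" (420x560x3 uint8, red, green, blue), "fx", "fy", "cx", "cy" (pixels), "world_to_cam" (4x4, takes a point from world to camera coordinates); the wrist camera has in their place "hand_eye" (4x4, takes a point from camera to tool coordinates, whose origin is the TCP and whose axes are the flange's). Camera axes: x right, y up, looking along -z (the intrinsics and any distortion apply to the point x, -y, -z); pixel columns grow to the right and rows downward; lengths in mm; the calibration is good to about 2 mm. A picture is of the moment at which its call begins: read the wrist's pose just before it. There is no depth.
- r.hand_in(): hands the job in; it is judged then, once.
The state is a dict: "time": time; "joint_pos": joint angles; "qd": joint speeds; "joint_efforts": joint torques, N m; "tool_pos": TCP position; "tcp_rot": TCP orientation; "ft_force": force on the tool from outside, world axes, zero at the start; "wrist_torque": the same for the moment, N m; "finger_gap": finger opening in mm; "grip_force": force on a finger pad.
Only numpy, scipy, OpenCV 4.12 (cv2) and the standard library are available. Lean on these libraries where they do the work, as an engineer would, in place of code of your own. Each camera call takes 0.05 s, during which the arm holds its last target. There are 200 camera calls.

TASK

First push the green coffee tin along its dock (it has an orange push plate) until the spring catch snaps in and the tin is fully home. Then lift the two nested lids together by the inner lid's steel knob, lower them onto the tin without dropping them until the inner lid is fully seated, and let go. Finally lift the wooden outer lid alone by its dark collar, leaving the inner lid seated and undisturbed, and finish while still holding the outer lid level above the tin, about 10 cm higher than it sat, ready to be taken for rinsing; leave the other things where they stand.

Things in the scene. Friction and masses are not known exactly. Their poses are not given: they have to be found in the camera images.
- carriage (a joint): travel of the tin's carriage along its fixed dock, m: starts between 0 and 0.015, home (end stop, catch engaged) at 0.060. Pushing takes about 2 N at first, up to about 9 N from 0.041 on; past a crest at 0.052 the spring catch pulls it home by itself and holds it.
- push_face (a point): on the flat face of the orange push plate (60 mm wide, upright, 18 to 70 mm above the worktop), 58 mm above the worktop, mid-width. Moves with the carriage. x axis: the slide direction (level; pushing along +x takes the tin home); the face looks along -x, free on that side; z up.
- tin_mouth (a point): centre of the tin's open mouth at rim height, 78 mm above the worktop. Green round tin, 92 mm outside, mouth 85 mm inside diameter, over 50 mm deep, part of the carriage: the mouth lies 58 mm along the slide direction from the push face. Same axes as push_face.
- inner_lid: inner lid, 0.22 kg, loose, on the worktop with the outer lid on it. Origin: centre of underside. Black plug 16 mm high (75 mm diameter, widening over 5 mm to 81) enters the mouth; steel flange 96 mm, 5 mm thick, rests on the rim (origin then 16 mm below tin_mouth). Steel knob 26 mm diameter, from 21 to 69 mm up; grip its top 24 mm, above the outer lid's collar; it lifts both lids.
- outer_lid: wooden outer lid, 0.12 kg, loose on the inner's flange (origin 7 mm above inner's origin while nested). Origin: centre of the skirt's lower edge. Diameter 108 mm; skirt 0 to 14 mm up, 3 mm thick; plate 14 to 18; dark collar 18 to 38 mm up, 50 mm diameter, to be gripped outside. Knob passes through its 34 mm hole (4 mm play all round) and stands 24 mm above the collar.
- jar: bystander: coffee jar with a grey lid, 64 mm diameter, 115 mm high; origin centre of the underside
- mug: bystander: green and white mug, 86x121x99 mm; origin centre of the underside
- teaspoon: bystander: steel teaspoon, 132x26x9 mm, lying; origin centre of the underside
- mandarin: bystander: mandarin, 55 mm diameter, 48 mm high; origin centre of the underside
Things that resemble listed ones, but are neither listed nor needed, are in the scene too. What is shaped like the outer_lid but red is not meant. There is more than one size of the inner_lid; the job needs the larger.

How it is judged (in metres and radians):
On the way, in this order (a step that is already met when the one before it is completed fails the run):
1. the tin is pushed fully home and the catch holds it (value of joint carriage above 0.057 m), for 0.2 s.
2. both lids, still nested, are seated on the tin and let go (value of joint carriage above 0.057 m and horizontal distance between inner_lid and tin_mouth below 0.005 m and z of inner_lid in the frame of tin_mouth below -0.0125 m and angle between inner_lid's own z axis and vertical below 0.06 rad and z of outer_lid in the frame of inner_lid below 0.0105 m and horizontal distance between outer_lid and inner_lid below 0.006 m and contact force between the fingers and inner_lid below 0.05 N), for 0.2 s.
3. the outer lid alone is lifted clear, the inner lid stays seated (horizontal distance between inner_lid and tin_mouth below 0.005 m and z of inner_lid in the frame of tin_mouth below -0.0125 m and angle between inner_lid's own z axis and vertical below 0.06 rad and z of outer_lid in the frame of tin_mouth between 0.07 and 0.15 m and horizontal distance between outer_lid and tin_mouth below 0.05 m and contact force between the fingers and outer_lid above 1 N and angle between outer_lid's own z axis and vertical below 0.25 rad), for 0.2 s.
At the end, for the whole second after the job is handed in: carriage joint above 0.057; inner lid seated (within 5 mm of centre, plug over 12.5 mm deep, tilt under 0.06 rad), at rest, untouched; fingers hold the outer lid still, its origin 70 to 150 mm above the rim, within 50 mm sideways of the tin's axis, tilt under 0.25 rad (all of step 3 and value of joint carriage above 0.057 m and linear speed of inner_lid below 0.02 m/s and linear speed of outer_lid below 0.03 m/s and contact force between outer_lid and inner_lid below 0.02 N and contact force between inner_lid and the arm below 0.05 N and contact force between inner_lid and the fingers below 0.05 N); the arm keeps its last pose, push and grip.
It fails at once if the outer lid is parted from the inner lid while the inner lid is not seated in the tin, or the inner lid is pulled up with it (z of outer_lid in the frame of inner_lid above 0.016 m and not (horizontal distance between inner_lid and tin_mouth below 0.007 m and z of inner_lid in the frame of tin_mouth below -0.01 m)).
It fails at once if the lids are dropped onto the tin (horizontal distance between inner_lid and tin_mouth below 0.05 m and z of inner_lid in the frame of tin_mouth above 0.005 m and contact force between the fingers and inner_lid below 0.01 N and linear speed of inner_lid above 0.15 m/s).
It fails at once if a bystander is shifted by more than 30 mm (distance of any of jar, mug, teaspoon, mandarin from where it was at the start of the episode above 0.03 m).
It also fails if it takes over 72 s, if anything falls off the work surface, if the arm or the gripper's body presses on something with over 40 N, if the wrist force passes 120 N, or if a joint passes its speed limit or range.

## Working session

There is one attempt and no reset: what is moved stays moved. The work goes in short steps, Python scripts to look and compute and a shell command to move; the robot and the scene stay as the last step left them, time stands still between calls to the robot, and variables do not carry over. Pictures are saved under pics/ and viewed, at most 10 in all, crops included, and the job is handed in when it is done.

```bash
mkdir -p pics
cat > h.py <<'E'
import numpy as np, cv2
from bench import r
def save(n,f):
    s=r.snapshot(n); np.save('pics/'+f+'.npy',s,allow_pickle=True); cv2.imwrite('pics/'+f+'.png',cv2.cvtColor(s['pixels'],cv2.COLOR_RGB2BGR)); return s
def load(f): return np.load('pics/'+f+'.npy',allow_pickle=True).item()
E
python3 - <<'E'
from h import *
print(r.sense())
a=save('scene','s0');b=save('side','d0')
for s in(a,b): print({k:v for k,v in s.items() if k!='pixels'})
E
```

```text
{'time': 0.0, 'joint_pos': array([-7.68565550e+01,  7.51476121e+00,  8.53289784e+01, -5.57596402e-04,
        8.72608370e+01, -4.89395345e+00]), 'qd': array([ 0.0072543 ,  0.06951857,  0.04738188,  0.0729887 ,  0.05692773,
       -0.013768  ]), 'joint_efforts': array([ 1.49643492e-04, -5.69403219e+01, -5.00551915e+01, -2.44240555e-04,
        1.46652642e-02,  3.08381902e-05]), 'tool_pos': array([ 185.6552988 , -569.92747586,  200.45097251]), 'tcp_rot': array([-1.79895757e+02, -8.36672819e-03,  1.80374180e+01]), 'ft_force': array([-0.06552662, -0.51052098, -1.03723296]), 'wrist_torque': array([ 0.04449083, -0.0649864 , -0.0087619 ]), 'grip_force': 0.0, 'finger_gap': 85.17838292138524}
{'fx': 443.87526238415137, 'fy': 443.87526238415137, 'cx': 269.9776034094701, 'cy': 210.2835013429355, 'world_to_cam': array([[-8.46158680e-01, -5.32916790e-01, -3.89660170e-03,
         5.49132418e+02],
       [ 3.47529156e-01, -5.57316132e-01,  7.54070431e-01,
        -1.95418359e+02],
       [-4.04028432e-01,  6.36709058e-01,  6.56782005e-01,
        -9.24299586e+02],
       [ 0.00000000e+00,  0.00000000e+00,  0.00000000e+00,
         1.00000000e+00]])}
{'fx': 484.7316842338819, 'fy': 484.7316842338819, 'cx': 279.44244779423616, 'cy': 206.56939838242513, 'world_to_cam': array([[-8.25263959e-01, -5.64725656e-01,  4.93260149e-03,
         5.20586091e+02],
       [ 2.70833516e-01, -3.88089093e-01,  8.80929090e-01,
        -1.77702491e+02],
       [-4.95568970e-01,  7.28334943e-01,  4.73222577e-01,
        -1.20289630e+03],
       [ 0.00000000e+00,  0.00000000e+00,  0.00000000e+00,
         1.00000000e+00]])}
```

View pics/s0.png

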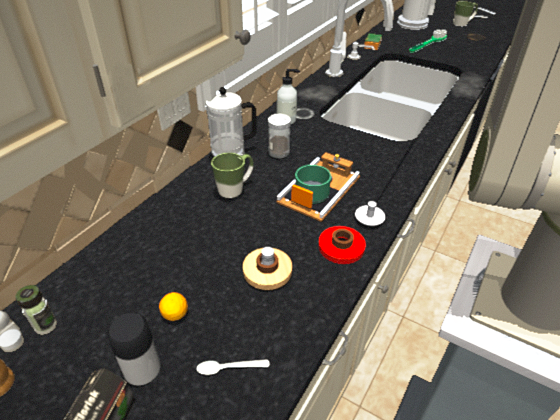

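View pics/d0.png

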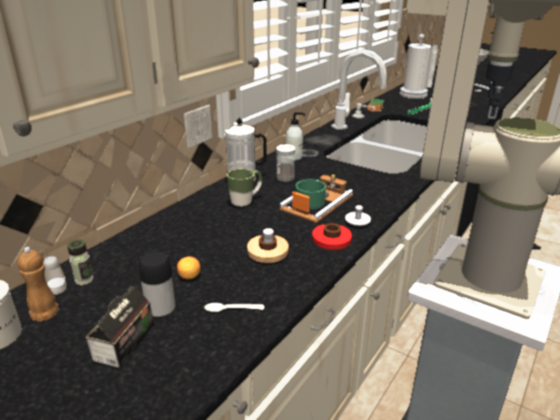

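The scene view shows the green tin at about (313,184) with its orange push plate at (302,197). The nested wooden lids with steel knob are at (267,267), and the small decoy inner lid is at (370,215). The red decoy is at (342,243), the mug at (230,175), the mandarin at (173,307) and the spoon at (232,367). The side view agrees.

```bash
cat >> h.py <<'E'
def ray(s,u,v,z):
    W=s['world_to_cam']; R=W[:3,:3]; c=-R.T@W[:3,3]
    d=R.T@np.array([(u-s['cx'])/s['fx'],-(v-s['cy'])/s['fy'],-1])
    return c+d*(z-c[2])/d[2]
def mask(s,lo,hi,box):
    h=cv2.cvtColor(s['pixels'],cv2.COLOR_RGB2HSV); m=cv2.inRange(h,np.array(lo),np.array(hi)); k=np.zeros_like(m); x0,y0,x1,y1=box; k[y0:y1,x0:x1]=255
    m&=k; n,l,st,_=cv2.connectedComponentsWithStats(m); i=1+st[1:,4].argmax(); return (l==i).astype(np.uint8)
def pts(m):
    c=max(cv2.findContours(m,0,1)[0],key=len)[:,0]; return c
E
python3 - <<'E'
from h import *
for f,bx in(('s0',dict(t=(285,155,345,210),p=(280,180,318,215),l=(235,240,300,300))),('d0',dict(t=(285,172,335,212),p=(285,188,315,216),l=(240,225,295,268)))):
    s=load(f); print(f)
    m=mask(s,(65,60,20),(95,255,255),bx['t']); c=pts(m); print('tin',cv2.boundingRect(c))
    # upper rim ellipse: project tin contour onto z=78, fit circle R46 to the far half
    P=np.array([ray(s,u+0.,v+0.,78)[:2] for u,v in c]); cam=ray(s,s['cx'],s['cy'],78)
    W=s['world_to_cam'];C=(-W[:3,:3].T@W[:3,3])[:2]
    from scipy.optimize import least_squares
    def fit(P,R):
        x=P.mean(0)
        d=(P.mean(0)-C);d/=np.linalg.norm(d)
        for _ in range(10):
            k=(P-x)@d>5
            x=least_squares(lambda q:np.hypot(*(P[k]-q).T)-R,x,loss='soft_l1').x
        return x,np.abs(np.hypot(*(P[k]-x).T)-R).mean()
    print('rim',fit(P,46))
    m=mask(s,(5,180,150),(18,255,255),bx['p']); c=pts(m); print('plate',cv2.boundingRect(c),cv2.minAreaRect(c),cv2.boxPoints(cv2.minAreaRect(c)).round(1).tolist(),cv2.approxPolyDP(c,2.5,True)[:,0].tolist())
    m=mask(s,(14,60,120),(30,255,255),bx['l']); c=pts(m); print('lid',cv2.boundingRect(c))
    P=np.array([ray(s,u+0.,v+0.,25)[:2] for u,v in c]); print('lid',fit(P,54))
E
python3 - <<'E'
from h import *
s=load('s0')['pixels'];a=cv2.resize(s[150:300,235:395],None,fx=4.5,fy=4,interpolation=2)
cv2.imwrite('pics/c0.png',cv2.cvtColor(a,cv2.COLOR_RGB2BGR))
E
```

```text
s0
tin (294, 164, 38, 40)
rim (array([559.523929  , -58.17359765]), np.float64(1.5833484951371952))
plate (291, 186, 22, 22) ((301.2415466308594, 196.73233032226562), (24.573219299316406, 14.86596393585205), 19.440034866333008) [[287.20001220703125, 199.6999969482422], [292.1000061035156, 185.60000610351562], [315.29998779296875, 193.8000030517578], [310.3999938964844, 207.8000030517578]] [[292, 186], [291, 201], [310, 207], [312, 193]]
lid (242, 248, 51, 42)
lid (array([516.49047948, 222.68905993]), np.float64(7.247741409035709))
d0
tin (295, 179, 31, 31)
rim (array([560.70757177, -58.74790552]), np.float64(1.8745212836816925))
plate (293, 192, 16, 20) ((300.5, 201.5), (19.0, 15.0), 90.0) [[293.0, 192.0], [308.0, 192.0], [308.0, 211.0], [293.0, 211.0]] [[293, 192], [293, 205], [307, 211], [308, 197]]
lid (247, 235, 42, 27)
lid (array([517.55151162, 222.32300422]), np.float64(7.4532243312266955))
```

View pics/c0.png

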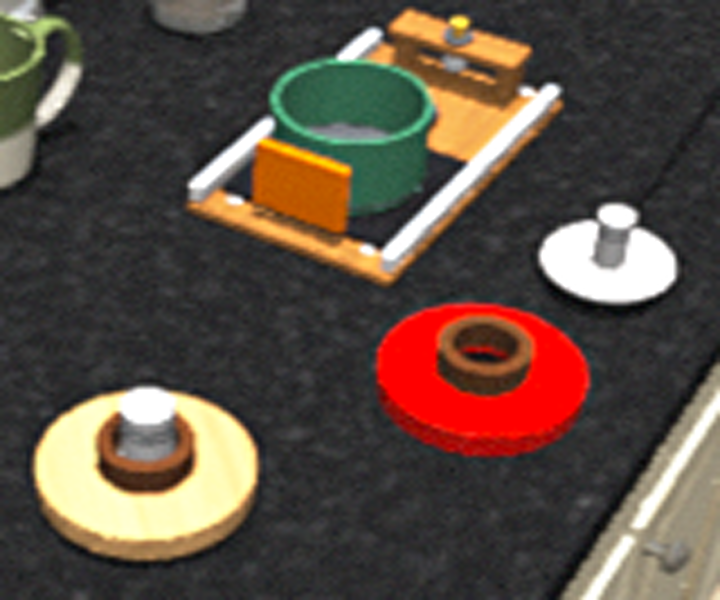

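The crop clearly shows the dock with white rails, the tin, the orange plate facing the lower-left, and the nested lids with the knob through the collar. There is a wooden catch post beyond the tin.

Run:
```python
from h import *
for f,e in(('s0',[(292,186),(312,193)]),('d0',[(293,192),(308,197)])):
    s=load(f); a,b=[ray(s,*p,70) for p in e]; d=(b-a)[:2]; print(f,'plate top',a.round(),b.round(),np.hypot(*d),'slide yaw',np.degrees(np.arctan2(d[1],d[0]))-0)
s=load('s0')
q=lambda x,y,z:ray(s,235+x/4.5,150+y/4,z)
for n,a,b in(('right rail',(385,262),(550,88)),('left rail',(193,188),(372,32)),('front edge',(190,205),(388,278))):
    A,B=q(*a,20 if 'rail' in n else 8),q(*b,20 if 'rail' in n else 8); d=B-A; print(n,A.round(),B.round(),np.degrees(np.arctan2(d[1],d[0])))
print('knob',q(146,402,69))
print('lid centre from extreme',q(35,465,25),q(257,465,25))
# lid mask quick
for f,bx in(('s0',(235,240,300,300)),('d0',(240,225,295,268))):
    s=load(f);h=cv2.cvtColor(s['pixels'],cv2.COLOR_RGB2HSV);m=mask(s,(10,60,60),(32,255,255),bx)
    c=cv2.convexHull(pts(m)); P=np.array([ray(s,*p,25)[:2] for p in c[:,0]]); 
    (x,y),R=cv2.minEnclosingCircle(P.astype(np.float32)); print('lid',f,x,y,R)
    b=(300,180); 
    # knob: bright grey
    m=mask(s,(0,0,175),(180,50,255),bx);c=pts(m);print(cv2.boundingRect(c))
    x0,y0,w,hh=cv2.boundingRect(c); print('knobtop',ray(s,x0+w/2-.5,y0+w*.33,69))
```

```text
s0 plate top [584.  -1.  70.] [528.  -3.  70.] 55.88486974179809 slide yaw -178.17373524835747
d0 plate top [585.  -4.  70.] [530.  -2.  70.] 54.4632046448101 slide yaw 177.51473064522312
right rail [495.   8.  20.] [ 492. -209.   20.] -90.75688365186517
left rail [623.   2.  20.] [ 618. -212.   20.] -91.3142949284045
front edge [623.   6.   8.] [492.   8.   8.] 178.91667265484537
knob [516.96691231 219.24460272  69.        ]
lid centre from extreme [560.18745799 252.70410586  25.        ] [468.47494195 195.38754603  25.        ]
lid s0 514.3687744140625 226.3176727294922 62.61021041870117
(261, 247, 13, 9)
knobtop [516.52419292 221.70720972  69.        ]
lid d0 511.44244384765625 231.91751098632812 71.80656433105469
(263, 228, 10, 7)
knobtop [515.38907678 224.34421229  69.        ]
```

```bash
python3 -m jog '[[0,0,-8,0,0,0,1],[0,0,-8,0,0,0,1],[0,0,-8,0,0,0,1],[0,0,-8,0,0,0,1],[0,0,-8,0,0,0,1]]' 30; python3 -m jog '[[0,0,-8,0,0,0,1],[0,0,-8,0,0,0,1],[0,0,-8,0,0,0,1],[0,0,-8,0,0,0,1],[0,0,0,0,0,0,1]]'; python3 -m jog '[[0,0,0,40,25,0,1],[0,0,0,40,25,0,1],[0,0,0,40,25,0,1],[0,0,0,40,25,0,1],[0,0,0,40,25,0,1]]';python3 -m jog '[[0,0,0,40,25,0,1],[0,0,0,40,25,0,1],[0,0,0,40,25,0,1],[0,0,0,40,25,0,1],[0,0,0,40,25,0,1]]';python3 -m jog '[[0,0,0,40,24,0,1],[0,0,0,40,24,0,1],[0,0,0,40,24,0,1],[0,0,0,40,24,0,1],[0,0,0,40,24,0,1]]'
```

```text
time: 0.6
tool_pos: [185.7, -570.2, 200.8]
tcp_rot: [-180.0, -0.0, 58.4]
ft_force: [-0.1, 0.3, -0.3]
finger_gap: 12.7
grip_force: 0.0
time: 1.1
tool_pos: [185.7, -570.2, 200.9]
tcp_rot: [-180.0, -0.1, 90.2]
ft_force: [0.3, 0.3, -0.5]
finger_gap: 0.0
grip_force: 0.0
time: 1.6
tool_pos: [311.2, -368.7, 201.2]
tcp_rot: [180.0, -0.0, 89.7]
ft_force: [0.5, -0.3, -0.1]
finger_gap: 0.4
grip_force: 0.0
time: 2.1
tool_pos: [436.1, -168.5, 201.5]
tcp_rot: [180.0, 0.0, 89.8]
ft_force: [0.9, -0.1, 0.5]
finger_gap: 0.0
grip_force: 0.0
time: 2.6
tool_pos: [556.0, 31.7, 201.3]
tcp_rot: [-180.0, 0.0, 89.8]
ft_force: [0.8, -1.3, 0.3]
finger_gap: -0.1
grip_force: 0.0
```

```bash
python3 -m jog '[[0,0,0,0,3,40,1],[0,0,0,0,0,40,1],[0,0,0,0,0,40,1],[0,0,0,0,0,34,1],[0,0,0,0,0,0,1]]';python3 -m jog '[[0,0,0,-5,0,0,1],[0,0,0,-5,0,0,1],[0,0,0,-5,0,0,1],[0,0,0,-5,0,0,1],[0,0,0,-5,0,0,1]]'
```

```text
time: 3.1
tool_pos: [553.2, 30.0, 41.4]
tcp_rot: [-179.4, -0.0, 89.8]
ft_force: [-1.1, -0.8, -0.8]
finger_gap: -0.0
grip_force: 0.0
time: 3.6
tool_pos: [559.2, 4.0, 48.7]
tcp_rot: [179.9, 0.0, 90.0]
ft_force: [0.1, 0.1, 0.7]
finger_gap: 0.3
grip_force: 0.0
```

```bash
python3 -m jog '[[0,0,0,-5,0,0,1],[0,0,0,-5,0,0,1],[0,0,0,-5,0,0,1],[0,0,0,-5,0,0,1],[0,0,0,0,0,0,1]]';python3 -m jog '[[0,0,0,-5,0,0,1],[0,0,0,-5,0,0,1],[0,0,0,-4,0,0,1],[0,0,0,0,0,0,1],[0,0,0,0,0,0,1]]'
```

```text
time: 4.1
tool_pos: [558.4, -16.0, 47.4]
tcp_rot: [-180.0, 0.0, 90.0]
ft_force: [-0.0, 0.7, -0.4]
finger_gap: 0.2
grip_force: 0.0
time: 4.6
tool_pos: [558.6, -29.7, 47.5]
tcp_rot: [180.0, 0.0, 90.0]
ft_force: [-0.5, -0.3, 1.2]
finger_gap: 0.4
grip_force: 0.0
```

Run:
```python
from h import *
save('scene','s1')
s=load('s1')['pixels'];a=cv2.resize(s[130:280,235:395],None,fx=4.5,fy=4,interpolation=2)
cv2.imwrite('pics/c1.png',cv2.cvtColor(a,cv2.COLOR_RGB2BGR))
```

```text
(no output)
```

View pics/c1.png

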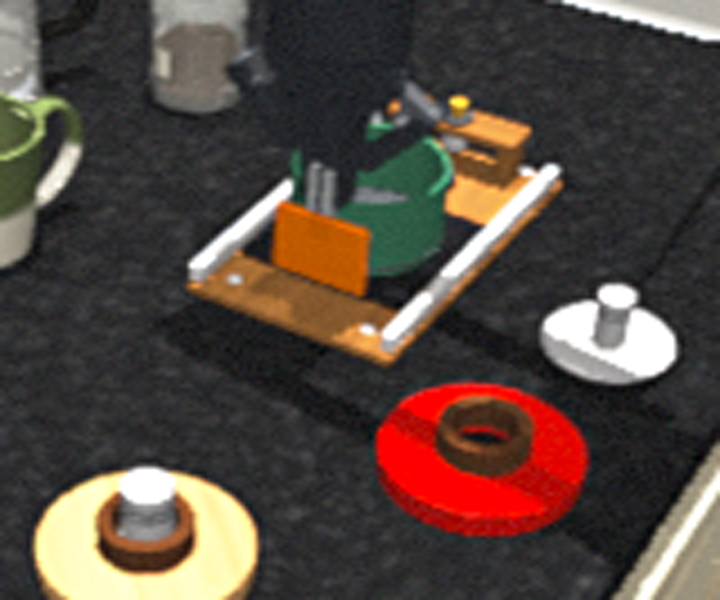

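Run:
```python
from h import *
s=load('s1');st=r.sense();print(st['tool_pos'],st['joint_pos'],st['ft_force'])
W=s['world_to_cam']
def pr(p):
    c=W[:3,:3]@p+W[:3,3]; u=s['cx']+s['fx']*c[0]/-c[2]; v=s['cy']-s['fy']*c[1]/-c[2]; return ((u-235)*4.5,(v-130)*4)
print(pr(st['tool_pos']),pr(np.array([558,-29,70])))
for e in((277,203),(370,240),(367,293),(275,256)): print(ray(s,235+e[0]/4.5,130+e[1]/4,70 if e[1]<250 else 18))
print(-W[:3,:3].T@W[:3,3])
```

```text
[558.53291301 -29.51591885  47.49889306] [-8.26945046e+00  8.55802871e+00  1.00735880e+02 -1.16984258e-02
  7.06945721e+01 -8.28567642e+00] [ 0.22374971 -0.15408582 -0.37390947]
(np.float64(319.0637066001277), np.float64(241.60301363246617)) (np.float64(321.42812266357373), np.float64(214.4207786592508))
[585.06747284 -26.16402294  70.        ]
[522.77603723 -20.33548173  70.        ]
[526.25578561 -30.67067548  18.        ]
[589.76283912 -35.77191723  18.        ]
[159.12342688 772.24200019 756.56229179]
```

Run:
```python
from h import *
d=save('side','d1');w=save('wrist','w1');print(w['hand_eye'],w['fx'],w['cx'],w['cy'])
a=cv2.resize(d['pixels'][160:230,270:350],(560,490),interpolation=2)
b=cv2.resize(w['pixels'],(240,180)); c=np.zeros((490,800,3),np.uint8); c[:,:560]=a; c[:180,560:]=b
cv2.imwrite('pics/c2.png',cv2.cvtColor(c,cv2.COLOR_RGB2BGR))
```

```text
[[ 3.20163140e-04  9.49675521e-01  3.13235220e-01  8.10890025e+01]
 [ 9.99999241e-01 -6.76610530e-04  1.02925067e-03 -3.10998407e-01]
 [ 1.18939242e-03  3.13234653e-01 -9.49675017e-01 -1.72578724e+02]
 [ 0.00000000e+00  0.00000000e+00  0.00000000e+00  1.00000000e+00]] 295.8762573170798 284.08095500984484 207.36744395550718
```

View pics/c2.png

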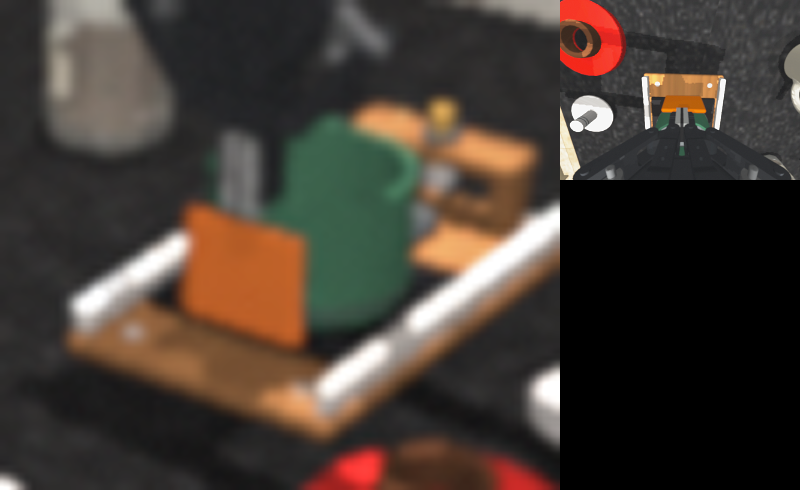

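The fingers appear right at or behind the plate's top edge, and the tin has moved about 28 mm. I'll keep pushing slowly and watch the force.

```bash
for i in 1 2; do :; done; python3 -m jog '[[0,0,0,-4,0,0,1],[0,0,0,-4,0,0,1],[0,0,0,0,0,0,1]]';python3 -m jog '[[0,0,0,-4,0,0,1],[0,0,0,-4,0,0,1],[0,0,0,0,0,0,1]]'
python3 - <<'E'
from h import *
s=save('scene','s2');print(r.sense()['ft_force'])
for f in('s0','s1','s2'):
    s=load(f);m=mask(s,(5,180,150),(18,255,255),(280,170,335,215)); print(cv2.boundingRect(pts(m)))
    b=cv2.boundingRect(pts(m)); print(ray(s,b[0],b[1],70))
E
```

```text
time: 5.05
tool_pos: [558.5, -37.9, 47.5]
tcp_rot: [180.0, 0.0, 90.0]
ft_force: [0.8, -0.1, 0.3]
finger_gap: 0.4
grip_force: 0.0
time: 5.35
tool_pos: [558.5, -46.0, 47.5]
tcp_rot: [180.0, 0.0, 90.0]
ft_force: [-0.8, -0.1, 0.2]
finger_gap: -0.0
grip_force: 0.0
[0.25640716 0.19565382 0.98764079]
(291, 186, 22, 22)
[5.86156971e+02 1.25760953e-01 7.00000000e+01]
(296, 181, 21, 23)
[585.74905175 -24.5030615   70.        ]
(299, 178, 21, 22)
[585.49880496 -39.61213522  70.        ]
```

```bash
python3 -m jog '[[0,0,0,-4,0,0,1],[0,0,0,0,0,0,1]]';python3 -m jog '[[0,0,0,-4,0,0,1],[0,0,0,0,0,0,1]]'; python3 -m jog '[[0,0,0,-3,0,0,1],[0,0,0,0,0,0,1]]'
python3 - <<'E'
from h import *
s=save('scene','s3');print(r.sense()['ft_force'])
m=mask(s,(5,180,150),(18,255,255),(280,170,335,215))
b=cv2.boundingRect(pts(m)); print(ray(s,b[0],b[1],70))
E
```

```text
time: 5.6
tool_pos: [558.4, -49.1, 47.5]
tcp_rot: [-180.0, -0.0, 90.0]
ft_force: [0.1, 2.7, 0.3]
finger_gap: 0.0
grip_force: 1.6
time: 5.8
tool_pos: [558.4, -52.8, 47.5]
tcp_rot: [-180.0, -0.0, 90.0]
ft_force: [-0.5, 5.4, 1.1]
finger_gap: 0.2
grip_force: 2.1
time: 6.0
tool_pos: [558.3, -56.3, 47.5]
tcp_rot: [-180.0, 0.0, 90.0]
ft_force: [-0.9, 2.3, 1.5]
finger_gap: -0.3
grip_force: 1.4
[-1.35159718  4.26933944  1.21744954]
[585.32961949 -49.82699447  70.        ]
```

```bash
python3 -m jog '[[0,0,0,-3,0,0,1],[0,0,0,0,0,0,1]]';python3 -m jog '[[0,0,0,-3,0,0,1],[0,0,0,0,0,0,1]]'; python3 -m jog '[[0,0,0,-3,0,0,1],[0,0,0,0,0,0,1],[0,0,0,0,0,0,1]]'
python3 - <<'E'
from h import *
s=save('scene','s4');print(r.sense()['ft_force'])
m=mask(s,(5,180,150),(18,255,255),(280,165,335,215))
b=cv2.boundingRect(pts(m)); print(ray(s,b[0],b[1],70))
E
```

```text
time: 6.25
tool_pos: [558.6, -60.0, 47.5]
tcp_rot: [180.0, 0.1, 90.0]
ft_force: [0.5, 0.5, -0.9]
finger_gap: 0.1
grip_force: 0.0
time: 6.45
tool_pos: [558.6, -63.0, 47.5]
tcp_rot: [180.0, 0.0, 90.0]
ft_force: [0.2, 0.3, -0.7]
finger_gap: -0.0
grip_force: 0.0
time: 6.75
tool_pos: [558.5, -65.4, 47.5]
tcp_rot: [180.0, 0.0, 90.0]
ft_force: [0.9, 0.1, -0.2]
finger_gap: 0.2
grip_force: 0.0
[ 0.55137405 -1.08029078  0.24870979]
[585.15851318 -60.15782781  70.        ]
```

```bash
python3 -m jog '[[0,0,0,-3,0,0,1],[0,0,0,0,0,0,1]]'; python3 -m jog '[[0,0,0,3,0,0,1],[0,0,0,0,0,-40,1],[0,0,0,0,0,-40,1],[0,0,0,0,0,-40,1],[0,0,0,0,0,-40,1]]';python3 -m jog '[[0,0,0,45,-12,0,-1],[0,0,0,45,-10,0,-1],[0,0,0,45,-10,0,-1],[0,0,0,45,-10,0,-1],[0,0,0,0,0,0,-1]]'
python3 - <<'E'
from h import *
s=save('scene','s5');save('side','d5');st=r.sense(); w=save('wrist','w5'); w['st']=st; np.save('pics/w5.npy',w,allow_pickle=True)
a=cv2.resize(s['pixels'][130:290,235:395],(400,400),interpolation=2);b=cv2.resize(w['pixels'],(400,300))
c=np.zeros((400,800,3),np.uint8);c[:,:400]=a;c[:300,400:]=b
cv2.imwrite('pics/c5.png',cv2.cvtColor(c,cv2.COLOR_RGB2BGR))
E
```

```text
time: 7.0
tool_pos: [558.5, -67.0, 47.5]
tcp_rot: [-180.0, -0.1, 90.1]
ft_force: [-0.3, 6.7, 1.1]
finger_gap: 0.2
grip_force: 2.8
time: 7.5
tool_pos: [558.2, -65.4, 209.1]
tcp_rot: [-180.0, 0.0, 90.0]
ft_force: [-0.1, -0.5, -0.1]
finger_gap: 0.4
grip_force: 0.0
time: 8.0
tool_pos: [515.0, 119.5, 207.7]
tcp_rot: [180.0, -0.1, 90.3]
ft_force: [0.3, -0.9, -0.5]
finger_gap: 72.3
grip_force: 0.0
```

View pics/c5.png

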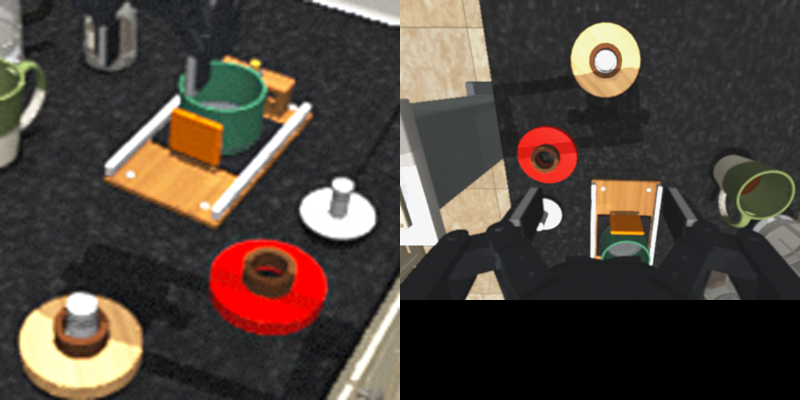

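The left image shows the tin moved to the dock's far end against the catch block. The wrist view (right) shows the lids at about (606,60), with the knob centred in the collar.

```bash
cat >> h.py <<'E'
from scipy.spatial.transform import Rotation as Ro
def wset(w):
    st=w['st'];T=np.eye(4);T[:3,:3]=Ro.from_euler('xyz',st['tcp_rot'],degrees=True).as_matrix();T[:3,3]=st['tool_pos']
    w['world_to_cam']=np.linalg.inv(T@w['hand_eye']); return w
def wsnap(f):
    st=r.sense(); w=r.snapshot('wrist'); w['st']=st; np.save('pics/'+f+'.npy',w,allow_pickle=True); return wset(w)
def circ(s,m,z):
    P=np.array([ray(s,*p,z)[:2] for p in cv2.convexHull(pts(m))[:,0]]).astype(np.float32); return cv2.minEnclosingCircle(P)
E
python3 - <<'E'
from h import *
w=wset(load('w5'))
m=mask(w,(10,60,120),(32,255,255),(220,0,350,150)); print('outer',cv2.boundingRect(pts(m)),circ(w,m,25))
m=mask(w,(0,0,160),(180,60,255),(265,60,310,110)); print('knob',cv2.boundingRect(pts(m)),circ(w,m,69))
m=mask(w,(0,60,30),(14,220,140),(255,50,320,120)); print('collar',cv2.boundingRect(pts(m)),circ(w,m,45))
print(w['st']['tool_pos'])
E
```

```text
outer (239, 31, 98, 105) ((518.7882080078125, 221.5269012451172), 54.65524673461914)
knob (273, 70, 31, 31) ((518.4235229492188, 218.1288299560547), 15.286518096923828)
collar (271, 94, 37, 15) ((520.3734130859375, 208.41043090820312), 19.35056495666504)
[516.16791049 115.51669649 207.57179242]
```

```bash
python3 -m jog '[[0,0,0,35,1,20,-1],[0,0,0,35,1,20,-1],[0,0,0,32,0,20,-1],[0,0,0,0,0,0,-1],[0,0,0,0,0,0,-1]]';  python3 - <<'E'
from h import *
w=wsnap('w6'); print(w['st']['tool_pos'])
m=mask(w,(0,0,160),(180,60,255),(200,100,360,400)); print('knob',cv2.boundingRect(pts(m)),circ(w,m,69))
m=mask(w,(10,60,120),(32,255,255),(150,50,450,420)); print('outer',cv2.boundingRect(pts(m)),circ(w,m,25))
cv2.imwrite('pics/w6.png',cv2.cvtColor(w['pixels'],cv2.COLOR_RGB2BGR))
for f,bx in(('s5',(235,240,300,300)),('d5',(240,225,295,268))):
    s=load(f);m=mask(s,(5,180,150),(18,255,255),(280,165,335,215)); b=cv2.boundingRect(pts(m));print('plate',ray(s,b[0],b[1],70))
E
```

```text
time: 8.65
tool_pos: [518.3, 215.5, 146.6]
tcp_rot: [-179.9, 0.1, 90.0]
ft_force: [-0.2, 0.1, 0.2]
finger_gap: 85.2
grip_force: 0.0
[518.31145998 215.52684536 146.63323134]
knob (271, 187, 28, 28) ((518.4137573242188, 220.2943572998047), 12.85719108581543)
outer (233, 132, 107, 104) ((518.7306518554688, 221.80995178222656), 54.91335678100586)
plate [587.28287109 -63.99142664  70.        ]
plate [585.63559185 -62.96088104  70.        ]
```

View pics/w6.png

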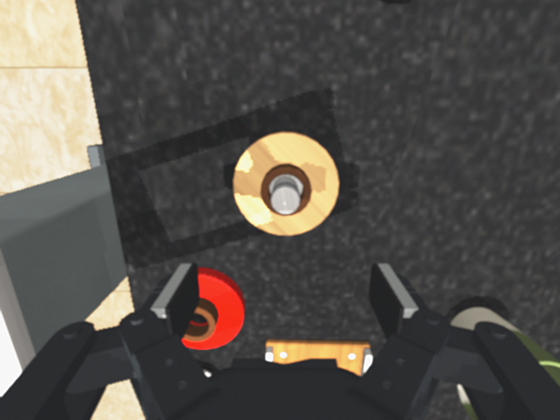

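The knob is at (285,200) px and the lid disc is concentric with it at about (287,184) px. The knob resolves to (518.4, 220.3) with radius 12.9, which fits.

```bash
python3 -m jog '[[0,0,0,5,0,25,-0.2],[0,0,0,0,0,25,-0.2],[0,0,0,0,0,25,-0.2],[0,0,0,0,0,23,-0.2],[0,0,0,0,0,0,-0.2]]' 60; python3 -m jog '[[0,0,0,0,0,0,1],[0,0,0,0,0,0,1],[0,0,0,0,0,0,1],[0,0,0,0,0,0,1],[0,0,0,0,0,0,1]]'
```

```text
time: 9.2
tool_pos: [516.7, 219.2, 46.9]
tcp_rot: [-179.7, 0.1, 89.9]
ft_force: [-1.1, 0.3, -0.3]
finger_gap: 51.3
grip_force: 0.0
time: 9.7
tool_pos: [518.7, 221.9, 50.3]
tcp_rot: [179.9, -0.0, 90.0]
ft_force: [0.8, -0.3, 0.2]
finger_gap: -0.1
grip_force: 0.0
```

Run:
```python
from h import *
w=wsnap('w7'); s=save('scene','s7');d=save('side','d7');print(w['st']['tool_pos'],w['st']['finger_gap'])
a=cv2.resize(s['pixels'][220:310,220:320],(400,360),interpolation=2);e=cv2.resize(d['pixels'][200:280,225:315],(400,360),interpolation=2)
b=cv2.resize(w['pixels'][100:400,120:440],(256,240))
c=np.zeros((600,800,3),np.uint8);c[:360,:400]=a;c[:360,400:]=e;c[360:,:256]=b
cv2.imwrite('pics/c7.png',cv2.cvtColor(c,cv2.COLOR_RGB2BGR))
```

```text
[518.74072721 221.87009122  50.25295259] -0.077843090086434
```

View pics/c7.png

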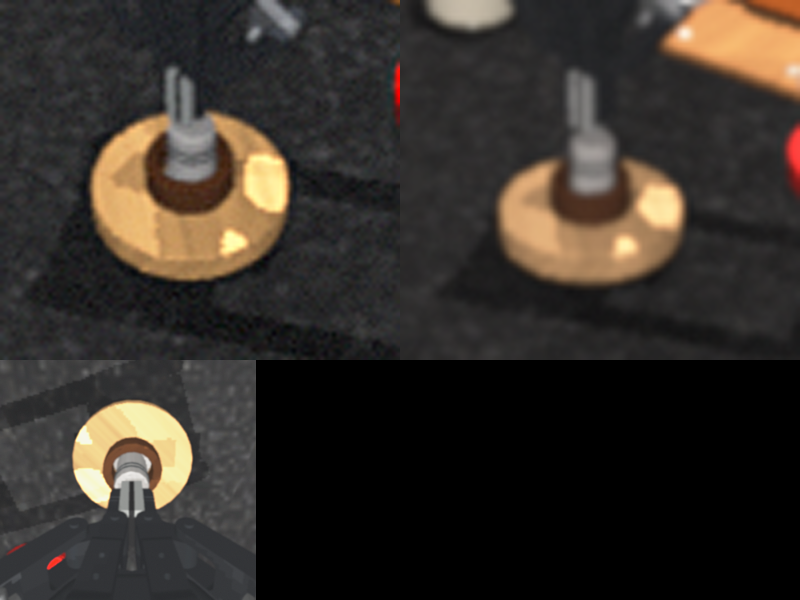

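The fingers shut on nothing: they appear above or behind the knob, so their real position differs from the reported TCP. I'll raise the tool and measure the real fingertip.

```bash
python3 -m jog '[[0,0,0,0,0,-40,1],[0,0,0,0,0,-40,1],[0,0,0,0,0,0,1],[0,0,0,0,0,0,1],[0,0,0,0,0,0,1]]'
python3 - <<'E'
from h import *
w=wsnap('w8'); s=save('scene','s8');d=save('side','d8');p=w['st']['tool_pos'];print(p)
def pr(s,p):
    W=s['world_to_cam'];c=W[:3,:3]@p+W[:3,3]; return np.array([s['cx']+s['fx']*c[0]/-c[2], s['cy']-s['fy']*c[1]/-c[2]])
c=np.zeros((600,800,3),np.uint8)
for k,(q,f,o) in enumerate(((s,6,(0,0)),(d,6,(400,0)),(w,3,(0,300)))):
    u=pr(q,p); hw=(200/f,150/f); x0,y0=int(u[0]-hw[0]),int(u[1]-hw[1]); print(u,x0,y0)
    a=cv2.resize(q['pixels'][y0:y0+int(2*hw[1]),x0:x0+int(2*hw[0])],(400,300),interpolation=2); g=((u-[x0,y0])*[400/int(2*hw[0]),300/int(2*hw[1])]).astype(int)
    cv2.circle(a,(int(g[0]),int(g[1])),3,(255,0,255),1); c[o[1]:o[1]+300,o[0]:o[0]+400]=a; print(g)
cv2.imwrite('pics/c8.png',cv2.cvtColor(c,cv2.COLOR_RGB2BGR))
E
```

```text
time: 10.35
tool_pos: [517.6, 221.5, 128.4]
tcp_rot: [-179.9, 0.0, 90.0]
ft_force: [0.6, -0.7, 0.0]
finger_gap: 0.1
grip_force: 0.0
[517.56378442 221.51098959 128.35479354]
[266.38203337 230.91766435] 233 205
[202 155]
[267.29763109 210.65289445] 233 185
[207 153]
[284.84766545 243.24095419] 218 193
[201 150]
```

View pics/c8.png

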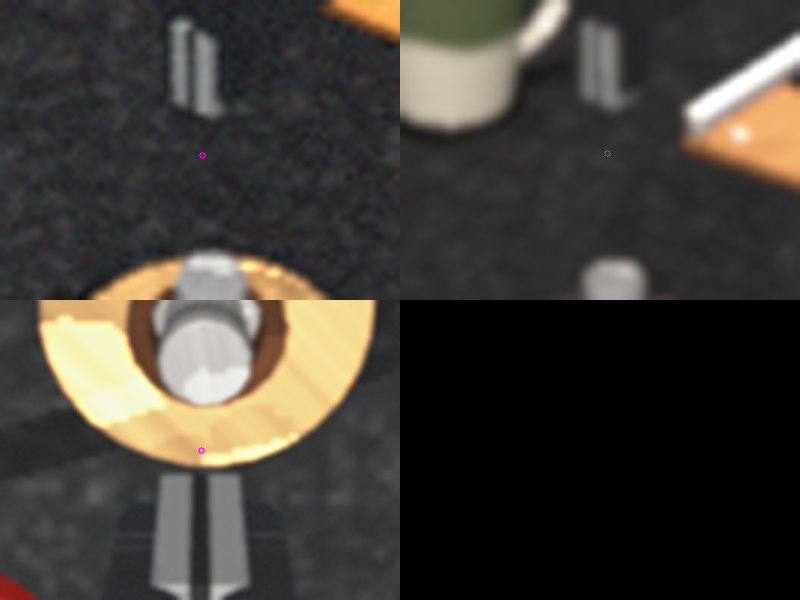

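The reported TCP (magenta) lies about 43 px below the visible fingertips in both fixed views. The fingers end at (195,112) in the scene crop, (200,107) in the side crop and (200,175) in the wrist crop. I'll triangulate the true tip.

Run:
```python
from h import *
w=wset(load('w8'));s=load('s8');d=load('d8');p=w['st']['tool_pos']
def px(x0,y0,f,u,v,n): return (x0+u*n[0]/400,y0+v*n[1]/300)
o=[(s,233+195*66/400,205+112/6),(d,233+200*66/400,185+107/6),(w,218+200*133/400,193+175/3)]
A=[];B=[]
for q,u,v in o:
    a=ray(q,u,v,0);b=ray(q,u,v,200);n=(b-a)/np.linalg.norm(b-a);P=np.eye(3)-np.outer(n,n);A.append(P);B.append(P@a)
for sel in([0,1],[0,2],[1,2],[0,1,2]):
    x=np.linalg.solve(sum(A[i] for i in sel),sum(B[i] for i in sel));print(sel,x.round(1),(x-p).round(1))
# knob top now vs w6
m=mask(w,(0,0,120),(180,60,255),(255,195,305,235)); print(cv2.boundingRect(pts(m)))
```

```text
[0, 1] [516.4 227.9 154.1] [-1.2  6.4 25.7]
[0, 2] [517.  227.5 153.1] [-0.6  6.  24.7]
[1, 2] [517.1 228.2 153.7] [-0.5  6.7 25.4]
[0, 1, 2] [516.9 227.8 153.6] [-0.7  6.3 25.3]
(269, 195, 36, 33)
```

The true fingertips are 25 mm above the reported TCP, with no significant sideways offset. That also explains the push contact. I'll descend with that correction.

```bash
python3 -m jog '[[0,0,0,-1,1,0,-0.2],[0,0,0,0,0,0,-0.2],[0,0,0,0,0,0,-0.2],[0,0,0,0,0,25,-0.2],[0,0,0,0,0,25,-0.2]]' 60; python3 -m jog '[[0,0,0,0,0,25,-0.2],[0,0,0,0,0,15,-0.2],[0,0,0,0,0,10,-0.2],[0,0,0,0,0,5,-0.2],[0,0,0,0,0,0,-0.2]]';python3 -m jog '[[0,0,0,0,0,0,1],[0,0,0,0,0,0,1],[0,0,0,0,0,0,1],[0,0,0,0,0,0,1],[0,0,0,0,0,0,1]]'
```

```text
time: 11.0
tool_pos: [520.4, 221.1, 80.0]
tcp_rot: [179.8, -0.0, 90.0]
ft_force: [0.3, -0.2, -0.8]
finger_gap: 51.8
grip_force: 0.0
time: 11.5
tool_pos: [519.3, 220.7, 24.4]
tcp_rot: [-180.0, 0.0, 90.0]
ft_force: [-0.9, -0.3, 0.4]
finger_gap: 51.2
grip_force: 0.0
time: 12.0
tool_pos: [520.0, 221.1, 25.8]
tcp_rot: [179.9, -0.0, 90.0]
ft_force: [-2.3, -0.1, 6.0]
finger_gap: 23.6
grip_force: 58.6
```

```bash
python3 -m jog '[[0,0,0,0,0,-3,1],[0,0,0,0,0,-5,1],[0,0,0,0,0,-10,1],[0,0,0,0,0,0,1],[0,0,0,0,0,0,1]]'
python3 - <<'E'
from h import *
w=wsnap('w9'); s=save('scene','s9');d=save('side','d9');print(w['st']['tool_pos'],w['st']['wrist_torque'],w['st']['ft_force'])
c=np.zeros((600,800,3),np.uint8)
for k,(q,b,o) in enumerate(((s,(220,200,320,300),(0,0)),(d,(225,180,315,270),(400,0)))):
    c[:400,o[0]:o[0]+400]=cv2.resize(q['pixels'][b[1]:b[3],b[0]:b[2]],(400,400),interpolation=2)
c[400:,:400]=cv2.resize(w['pixels'][160:320,130:450],(400,200),interpolation=2)
cv2.imwrite('pics/c9.png',cv2.cvtColor(c,cv2.COLOR_RGB2BGR))
E
```

```text
time: 12.5
tool_pos: [519.8, 220.9, 43.1]
tcp_rot: [179.9, -0.0, 90.0]
ft_force: [1.1, -1.0, -4.0]
finger_gap: 23.4
grip_force: 59.1
[519.78887342 220.85594512  43.12379558] [-0.00216664 -0.02549989 -0.05074615] [ 1.06449185 -1.0197418  -3.99240834]
```

View pics/c9.png

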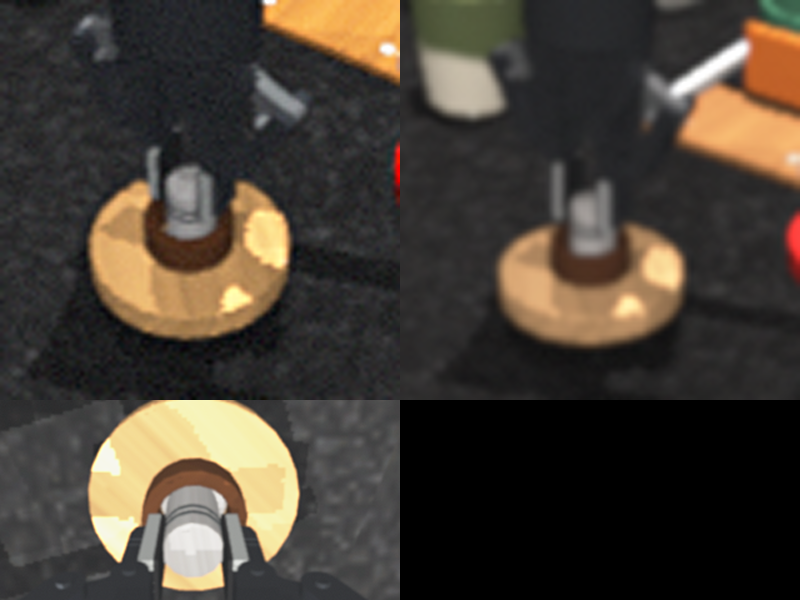

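The last view shows both lids lifted together, the knob centred between the fingers and everything level. Next I'll raise them, then measure the held lids and the homed rim with the same cameras.

```bash
cat >> h.py <<'E'
from scipy.optimize import least_squares
def rim(s,box,z=78,R=46,v=20):
    m=mask(s,(60,60,v),(95,255,255),box);c=pts(m);P=np.array([ray(s,u,v,z)[:2] for u,v in c]);W=s['world_to_cam'];C=(-W[:3,:3].T@W[:3,3])[:2]
    x=P.mean(0);d=x-C;d/=np.linalg.norm(d)
    for _ in range(10):
        k=(P-x)@d>0; x=least_squares(lambda q:np.hypot(*(P[k]-q).T)-R,x,loss='soft_l1').x
    return cv2.boundingRect(c),x.round(1),np.abs(np.hypot(*(P[k]-x).T)-R).mean().round(2)
def lidc(s,box,z):
    m=mask(s,(10,60,60),(32,255,255),box); P=np.array([ray(s,*p,z)[:2] for p in cv2.convexHull(pts(m))[:,0]]);W=s['world_to_cam'];C=(-W[:3,:3].T@W[:3,3])[:2]
    x=P.mean(0);d=x-C;d/=np.linalg.norm(d)
    for _ in range(10):
        k=(P-x)@d>-8; x=least_squares(lambda q:np.hypot(*(P[k]-q).T)-54,x,loss='soft_l1').x
    return x.round(1),np.abs(np.hypot(*(P[k]-x).T)-54).mean().round(2)
E
python3 -m jog '[[0,0,0,0,0,-30,1],[0,0,0,0,0,-40,1],[0,0,0,0,0,-40,1],[0,0,0,0,0,0,1],[0,0,0,0,0,0,1]]'
python3 - <<'E'
from h import *
w=wsnap('w10');s=save('scene','s10');d=save('side','d10');p=w['st']['tool_pos'];print(p)
z=p[2]-25.6+25
for f in('s4','s9','s10'): print(f,rim(load(f),(305,130,375,200)))
for f in('d9','d10'): print(f,rim(load(f),(300,160,365,205)))
print('before: s0',rim(load('s0'),(285,155,345,210)),'d0',rim(load('d0'),(285,172,335,212)))
print('lid now z',z,lidc(s,(230,150,310,300),z),lidc(d,(235,150,305,268),z))
print('lid0 by same fit',lidc(load('s0'),(235,240,300,300),25),lidc(load('d0'),(240,225,295,268),25))
m=mask(w,(10,60,120),(32,255,255),(100,30,470,420)); print('wrist',circ(w,m,z))
E
```

```text
time: 13.15
tool_pos: [520.1, 220.9, 153.4]
tcp_rot: [179.9, -0.0, 90.0]
ft_force: [0.3, -0.1, -3.5]
finger_gap: 23.2
grip_force: 59.8
[520.05071337 220.92606364 153.41897761]
s4 ((316, 157, 26, 36), array([ 510.3, -108.8]), np.float64(10.85))
s9 ((306, 154, 36, 39), array([ 557.9, -116.8]), np.float64(1.81))
s10 ((306, 154, 36, 39), array([ 558.1, -116.8]), np.float64(1.75))
d9 ((305, 172, 30, 31), array([ 558.5, -117.2]), np.float64(2.68))
d10 ((305, 172, 30, 31), array([ 558.8, -117.8]), np.float64(2.79))
before: s0 ((294, 164, 38, 40), array([559.2, -58.7]), np.float64(1.42)) d0 ((295, 179, 31, 31), array([560.3, -59.2]), np.float64(1.6))
lid now z 152.81897761216337 (array([512.4, 219.8]), np.float64(0.62)) (array([517.2, 161.7]), np.float64(8.25))
lid0 by same fit (array([518.8, 218.7]), np.float64(0.51)) (array([523. , 215.3]), np.float64(1.35))
wrist ((515.7387084960938, 221.7838134765625), 54.7071418762207)
```

Run:
```python
from h import *
for f,dz in(('w6',None),('w8',None),('w9',1),('w10',1)):
    w=wset(load(f));p=w['st']['tool_pos'];o=0 if dz is None else p[2]-25.6
    m=mask(w,(10,60,120),(32,255,255),(100,30,470,420)); d=circ(w,m,o+25)
    h=cv2.cvtColor(w['pixels'],cv2.COLOR_RGB2HSV)
    print(f,p.round(1),'disc',np.round(d[0],1),round(d[1],1))
    x,y,ww,hh=cv2.boundingRect(pts(m)); print('  bbox',x,y,ww,hh,'cols',x+ww/2)
    # knob rows: silver columns on pixel row near disc centre / knob top
    W=w['world_to_cam']
    for z,name in((69,'top'),):
        c=W[:3,:3]@np.array([d[0][0],d[0][1],o+z])+W[:3,3]; u=w['cx']+w['fx']*c[0]/-c[2]; v=w['cy']-w['fy']*c[1]/-c[2]
        row=h[int(v)]; k=[int(a) for a in range(int(u)-45,int(u)+45) if row[a,1]<60 and row[a,2]>110]; print('  knob row',int(v),'u',round(u,1),'silver cols',k[0] if k else 0,k[-1] if k else 0,len(k), ''.join('#' if row[a,1]<40 and row[a,2]>130 else '.' for a in range(int(u)-45,int(u)+45)))
```

```text
w6 [518.3 215.5 146.6] disc [518.7 221.8] 54.9
  bbox 233 132 107 104 cols 286.5
  knob row 198 u 285.4 silver cols 249 299 33 ...............................#############################..............................
w8 [517.6 221.5 128.4] disc [518.9 222. ] 55.0
  bbox 231 140 112 109 cols 287.0
  knob row 211 u 286.5 silver cols 250 301 42 ..............................###############################.............................
w9 [519.8 220.9  43.1] disc [519.  223.1] 55.0
  bbox 200 154 170 136 cols 285.0
  knob row 276 u 283.5 silver cols 243 325 72 .....###########.......################################################......###########..
w10 [520.1 220.9 153.4] disc [515.7 221.8] 54.7
  bbox 194 157 169 136 cols 278.5
  knob row 278 u 276.5 silver cols 243 320 63 ..............................###############################################.............
```

Run:
```python
from h import *
for f in('w9','w10'):
    w=wset(load(f));p=w['st']['tool_pos'];o=p[2]-25.6
    g=w['pixels'].min(2); print(f,[(v,int(g[v,284])) for v in range(225,312,3)])
    for rr in ((255,301),): 
        print([ray(w,284.5,v,o+69).round(1).tolist() for v in (262,280,298)], p.round(1))
```

```text
w9 [(225, 57), (228, 106), (231, 160), (234, 159), (237, 158), (240, 159), (243, 122), (246, 152), (249, 99), (252, 160), (255, 158), (258, 195), (261, 232), (264, 227), (267, 227), (270, 228), (273, 229), (276, 231), (279, 231), (282, 232), (285, 213), (288, 213), (291, 212), (294, 212), (297, 211), (300, 206), (303, 157), (306, 153), (309, 143)]
[[519.5, 231.2, 86.5], [519.5, 221.1, 86.5], [519.5, 210.5, 86.5]] [519.8 220.9  43.1]
w10 [(225, 45), (228, 44), (231, 91), (234, 130), (237, 128), (240, 130), (243, 93), (246, 123), (249, 82), (252, 129), (255, 128), (258, 161), (261, 199), (264, 191), (267, 192), (270, 193), (273, 195), (276, 197), (279, 199), (282, 187), (285, 176), (288, 174), (291, 173), (294, 173), (297, 172), (300, 167), (303, 127), (306, 126), (309, 127)]
[[519.7, 231.2, 196.8], [519.7, 221.1, 196.8], [519.7, 210.6, 196.8]] [520.1 220.9 153.4]
```

The knob axis coincides with the TCP to within 0.3 mm. I'll carry the lids past the tin so the wrist camera sees the rim in the same frame.

```bash
python3 -m jog '[[0,0,0,-15,2,0,1],[0,0,0,-35,3,0,1],[0,0,0,-35,3,0,1],[0,0,0,-35,3,0,1],[0,0,0,-35,3,0,1]]' >/dev/null; python3 -m jog '[[0,0,0,-35,3,0,1],[0,0,0,-35,3,0,1],[0,0,0,-35,3,0,1],[0,0,0,-35,3,0,1],[0,0,0,-35,3,0,1]]' >/dev/null;  python3 -m jog '[[0,0,0,-35,3,0,1],[0,0,0,-35,3,0,1],[0,0,0,-35,3,0,1],[0,0,0,-15,0,0,1],[0,0,0,0,0,0,1]]';python3 -m jog '[[0,0,0,0,0,0,1],[0,0,0,0,0,0,1]]'
python3 - <<'E'
from h import *
w=wsnap('w11');print(w['st']['tool_pos'])
h=cv2.cvtColor(w['pixels'],cv2.COLOR_RGB2HSV);m=cv2.inRange(h,np.array((60,60,20)),np.array((95,255,255)))
n,l,st,c=cv2.connectedComponentsWithStats(m);i=1+st[1:,4].argmax();print(st[i],c[i])
m=(l==i).astype(np.uint8);print(circ(w,m,78))
P=np.array([ray(w,*p,78)[:2] for p in pts(m)]);x=P.mean(0)
hull=np.array([ray(w,*p,78)[:2] for p in cv2.convexHull(pts(m))[:,0]])
q=least_squares(lambda q:np.hypot(*(hull-q[:2]).T)-q[2],[*x,46],loss='soft_l1').x;print('hull fit',q)
k=hull[:,1]>q[1]-20;q=least_squares(lambda q:np.hypot(*(hull[k]-q[:2]).T)-46,q[:2],loss='soft_l1').x;print('R46 fit',q)
cv2.imwrite('pics/w11.png',cv2.cvtColor(w['pixels'],cv2.COLOR_RGB2BGR))
E
```

```text
time: 14.8
tool_pos: [556.2, -231.6, 150.9]
tcp_rot: [-179.9, -0.0, 89.9]
ft_force: [0.9, 0.5, -3.3]
finger_gap: 23.3
grip_force: 59.8
time: 15.0
tool_pos: [557.3, -228.1, 151.9]
tcp_rot: [-179.9, -0.1, 90.1]
ft_force: [1.1, -0.7, -3.1]
finger_gap: 23.3
grip_force: 59.8
[ 557.25815045 -228.13288491  151.93645794]
[ 227    3  119  131 5053] [286.36097368  57.61211162]
((557.9087524414062, -119.87422180175781), 46.356990814208984)
hull fit [ 557.91433201 -120.06234159   45.94220308]
R46 fit [ 557.9049618  -120.08055201]
```

```bash
python3 -m jog '[[0,0,0,15,0,0,1],[0,0,0,18,1,0,1],[0,0,0,0,0,0,1],[0,0,0,0,0,0,1],[0,0,0,0,0,0,1]]'
python3 - <<'E'
from h import *
w=wsnap('w12');print(w['st']['tool_pos'],w['st']['tcp_rot'])
h=cv2.cvtColor(w['pixels'],cv2.COLOR_RGB2HSV);m=cv2.inRange(h,np.array((60,60,20)),np.array((95,255,255)))
n,l,st,c=cv2.connectedComponentsWithStats(m);i=1+st[1:,4].argmax();print(st[i])
m=(l==i).astype(np.uint8);hull=np.array([ray(w,*p,78)[:2] for p in cv2.convexHull(pts(m))[:,0]])
q=np.array([558.,-119]);
k=hull[:,1]>-125;q=least_squares(lambda q:np.hypot(*(hull[k]-q[:2]).T)-46,q,loss='soft_l1');print(q.x,np.abs(q.fun).mean())
E
```

```text
time: 15.55
tool_pos: [558.7, -195.8, 152.7]
tcp_rot: [180.0, 0.0, 90.1]
ft_force: [0.3, 0.3, -3.1]
finger_gap: 23.3
grip_force: 59.8
[ 558.69929589 -195.75846044  152.65420513] [1.79987736e+02 1.70882287e-02 9.00912489e+01]
[ 228   53  113  111 3619]
[ 557.96814871 -119.69798819] 0.33461892641837554
```

```bash
python3 -m jog '[[0,0,0,26,0,0,1],[0,0,0,25,0,0,1],[0,0,0,25,0,10,1],[0,0,0,0,0,20,1],[0,0,0,0,0,10,1]]'; python3 -m jog '[[0,0,0,0,0,0,1],[0,0,0,0,0,0,1],[0,0,0,0,0,0,1]]'
```

```text
time: 16.1
tool_pos: [557.7, -119.7, 110.9]
tcp_rot: [-179.9, -0.0, 90.1]
ft_force: [0.3, 1.0, -4.1]
finger_gap: 23.4
grip_force: 59.8
time: 16.4
tool_pos: [559.2, -121.1, 113.6]
tcp_rot: [179.9, 0.0, 90.0]
ft_force: [0.1, -0.3, -2.8]
finger_gap: 22.9
grip_force: 59.8
```

```bash
python3 -m jog '[[0,0,0,1.5,-0.8,0,1],[0,0,0,0,0,3,1],[0,0,0,0,0,3,1],[0,0,0,0,0,3,1],[0,0,0,0,0,0,1]]'; python3 -m jog '[[0,0,0,0,0,2,1],[0,0,0,0,0,2,1],[0,0,0,0,0,0,1]]';python3 -m jog '[[0,0,0,0,0,2,1],[0,0,0,0,0,2,1],[0,0,0,0,0,0,1]]'
```

```text
time: 16.9
tool_pos: [557.2, -118.6, 102.7]
tcp_rot: [-179.9, -0.0, 90.0]
ft_force: [0.5, 0.9, -3.3]
finger_gap: 23.5
grip_force: 59.8
time: 17.2
tool_pos: [557.5, -118.7, 99.1]
tcp_rot: [-180.0, -0.0, 90.0]
ft_force: [-0.0, 0.2, -3.7]
finger_gap: 23.2
grip_force: 59.8
time: 17.5
tool_pos: [558.0, -118.8, 95.4]
tcp_rot: [180.0, 0.0, 90.0]
ft_force: [1.5, -0.4, -3.5]
finger_gap: 23.4
grip_force: 59.8
```

```bash
python3 -m jog '[[0,0,0,0,0,2,1],[0,0,0,0,0,2,1],[0,0,0,0,0,0,1]]'; python3 -m jog '[[0,0,0,0,0,1.5,1],[0,0,0,0,0,1.5,1],[0,0,0,0,0,0,1]]'; python3 -m jog '[[0,0,0,0,0,1,1],[0,0,0,0,0,0,1],[0,0,0,0,0,0,1]]'
```

```text
time: 17.8
tool_pos: [558.0, -118.8, 91.4]
tcp_rot: [180.0, 0.0, 90.0]
ft_force: [2.0, -0.9, -4.1]
finger_gap: 23.5
grip_force: 59.8
time: 18.1
tool_pos: [558.0, -118.9, 88.6]
tcp_rot: [180.0, 0.0, 90.0]
ft_force: [2.7, -0.5, -1.9]
finger_gap: 23.4
grip_force: 59.9
time: 18.4
tool_pos: [557.9, -118.9, 87.9]
tcp_rot: [180.0, 0.0, 90.0]
ft_force: [0.6, -0.6, 2.1]
finger_gap: 23.3
grip_force: 60.5
```

```bash
python3 -m jog '[[0,0,0,0,0,1,1],[0,0,0,0,0,0,0],[0,0,0,0,0,0,-1],[0,0,0,0,0,0,-1],[0,0,0,0,0,0,-1]]';python3 -m jog '[[0,0,0,0,0,0,-1],[0,0,0,0,0,0,-1],[0,0,0,0,0,0,-1],[0,0,0,0,0,0,-1],[0,0,0,0,0,0,-1]]'
python3 - <<'E'
from h import *
w=wsnap('w13');s=save('scene','s13');d=save('side','d13');print(w['st']['tool_pos'])
for z in(87,):
    m=mask(w,(10,60,120),(32,255,255),(150,30,420,420)); print('disc',cv2.boundingRect(pts(m)),circ(w,m,z))
c=np.zeros((500,800,3),np.uint8)
c[:400,:400]=cv2.resize(s['pixels'][110:210,270:370],(400,400),interpolation=2)
c[:400,400:]=cv2.resize(d['pixels'][130:220,280:370],(400,400),interpolation=2)
cv2.imwrite('pics/c13.png',cv2.cvtColor(c,cv2.COLOR_RGB2BGR))
# level check: knob top cap centre at z=131
g=w['pixels'].min(2);print([(v,int(g[v,285])) for v in range(200,312,4)])
E
```

```text
time: 18.9
tool_pos: [557.3, -118.7, 86.1]
tcp_rot: [-180.0, -0.0, 90.0]
ft_force: [-0.0, -0.2, -0.3]
finger_gap: 80.0
grip_force: 0.0
time: 19.4
tool_pos: [557.7, -118.8, 86.5]
tcp_rot: [180.0, 0.0, 90.0]
ft_force: [0.1, -0.1, -0.2]
finger_gap: 85.8
grip_force: 0.0
[ 557.70825105 -118.79559379   86.51087253]
disc (196, 44, 178, 283) ((557.8239135742188, -90.84968566894531), 94.8780288696289)
[(200, 121), (204, 119), (208, 31), (212, 35), (216, 41), (220, 46), (224, 45), (228, 75), (232, 128), (236, 128), (240, 128), (244, 93), (248, 113), (252, 119), (256, 127), (260, 171), (264, 190), (268, 189), (272, 187), (276, 188), (280, 191), (284, 167), (288, 169), (292, 170), (296, 170), (300, 170), (304, 129), (308, 154)]
```

```bash
python3 -m jog '[[0,0,0,0,0,6,-1],[0,0,0,0,0,6,-1],[0,0,0,0,0,4,-1],[0,0,0,0,0,0,-1]]' 30;python3 -m jog '[[0,0,0,0,0,3,-1],[0,0,0,0,0,3,-1],[0,0,0,0,0,0,-1],[0,0,0,0,0,0,-1]]'
```

```text
time: 19.95
tool_pos: [556.8, -118.5, 69.1]
tcp_rot: [-179.9, -0.0, 90.0]
ft_force: [0.2, 0.4, -0.4]
finger_gap: 85.2
grip_force: 0.0
time: 20.35
tool_pos: [557.7, -118.8, 64.5]
tcp_rot: [-180.0, -0.0, 90.0]
ft_force: [-0.3, 0.8, 0.6]
finger_gap: 85.6
grip_force: 0.0
```

```bash
python3 -m jog '[[0,0,0,0,0,0,0],[0,0,0,0,0,0,0],[0,0,0,0,0,0,1],[0,0,0,0,0,0,1],[0,0,0,0,0,0,1]]' 35;python3 -m jog '[[0,0,0,0,0,0,1],[0,0,0,0,0,0,1],[0,0,0,0,0,0,1]]'
```

```text
time: 20.85
tool_pos: [558.1, -118.9, 65.1]
tcp_rot: [180.0, 0.0, 90.0]
ft_force: [-1.7, 1.4, 5.5]
finger_gap: 48.1
grip_force: 36.4
time: 21.15
tool_pos: [558.1, -118.9, 65.1]
tcp_rot: [180.0, 0.0, 90.0]
ft_force: [-2.0, 0.8, 5.1]
finger_gap: 48.5
grip_force: 36.4
```

```bash
python3 -m jog '[[0,0,0,0,0,-1,1],[0,0,0,0,0,-1,1],[0,0,0,0,0,-2,1],[0,0,0,0,0,0,1]]'; python3 -m jog '[[0,0,0,0,0,-1,1],[0,0,0,0,0,0,1],[0,0,0,0,0,0,1]]'
```

```text
time: 21.55
tool_pos: [557.7, -118.8, 68.5]
tcp_rot: [-180.0, -0.0, 90.0]
ft_force: [-0.1, 0.8, -1.9]
finger_gap: 48.1
grip_force: 36.2
time: 21.85
tool_pos: [557.7, -118.8, 69.5]
tcp_rot: [-180.0, -0.0, 90.0]
ft_force: [0.2, -0.6, -0.9]
finger_gap: 47.8
grip_force: 36.2
```

```bash
python3 -m jog '[[0,0,0,0,0,-4,1],[0,0,0,0,0,-6,1],[0,0,0,0,0,-6,1],[0,0,0,0,0,-6,1],[0,0,0,0,0,-6,1]]'; python3 -m jog '[[0,0,0,0,0,-8,1],[0,0,0,0,0,-10,1],[0,0,0,0,0,-12,1],[0,0,0,0,0,-14,1],[0,0,0,0,0,-14,1]]'; python3 -m jog '[[0,0,0,0,0,-8,1],[0,0,0,0,0,-4,1],[0,0,0,0,0,-2,1],[0,0,0,0,0,0,1],[0,0,0,0,0,0,1]]'
python3 -m jog '[[0,0,0,0,0,0,1],[0,0,0,0,0,0,1],[0,0,0,0,0,0,1],[0,0,0,0,0,0,1],[0,0,0,0,0,0,1]]'
python3 - <<'E'
from h import *
s=save('scene','s14');d=save('side','d14');w=wsnap('w14');st=w['st'];print(st['tool_pos'],st['ft_force'],st['wrist_torque'],st['grip_force'])
zt=69+(st['tool_pos'][2]-65.1)+18
print('exp plate top z',zt,lidc(s,(280,60,370,200),zt))
m=mask(w,(10,60,120),(32,255,255),(150,60,420,330)); print('wrist disc',cv2.boundingRect(pts(m)),circ(w,m,zt))
# flange (steel, z=83) & knob seen in fixed views: bright grey mask near tin
for q,b in((s,(295,120,350,180)),(d,(290,140,345,200))):
    m=mask(q,(0,0,110),(180,60,255),b);x=cv2.boundingRect(pts(m));print('flange bbox',x,ray(q,x[0],x[1]+x[3]/2,83).round(),ray(q,x[0]+x[2],x[1]+x[3]/2,83).round())
    W=q['world_to_cam']
    for p in((558,-118.5,83),(558,-118.5,131)):
        c=W[:3,:3]@np.array(p)+W[:3,3];print('  proj',p,q['cx']+q['fx']*c[0]/-c[2],q['cy']-q['fy']*c[1]/-c[2])
E
```

```text
time: 22.35
tool_pos: [557.9, -118.8, 98.4]
tcp_rot: [180.0, 0.0, 90.0]
ft_force: [-0.7, -0.2, -1.4]
finger_gap: 48.0
grip_force: 36.3
time: 22.85
tool_pos: [557.9, -118.8, 157.1]
tcp_rot: [180.0, 0.0, 90.0]
ft_force: [0.1, 0.7, -1.9]
finger_gap: 48.1
grip_force: 36.3
time: 23.35
tool_pos: [557.3, -118.6, 168.7]
tcp_rot: [-179.9, -0.0, 90.0]
ft_force: [0.1, 0.2, -1.4]
finger_gap: 47.6
grip_force: 36.3
time: 23.85
tool_pos: [557.7, -118.8, 169.5]
tcp_rot: [180.0, -0.0, 90.0]
ft_force: [-0.8, 0.1, -1.7]
finger_gap: 48.1
grip_force: 36.3
[ 557.70039306 -118.77807639  169.47612405] [-0.50603416 -0.73545787 -1.31045953] [-0.04591886 -0.01595487  0.02080814] 36.267347540706396
exp plate top z 191.3761240543843 (array([ 557.9, -119.1]), np.float64(1.26))
wrist disc (189, 61, 192, 225) ((557.7691040039062, -82.91636657714844), 72.34120178222656)
flange bbox (306, 153, 37, 22) [592. -87.  83.] [ 509. -138.   83.]
  proj (558, -118.5, 83) 322.9851664719406 162.08002280270284
  proj (558, -118.5, 131) 324.3792394333246 146.64242883579917
flange bbox (306, 163, 30, 24) [ 603. -107.   83.] [ 524. -162.   83.]
  proj (558, -118.5, 83) 319.90461559077426 177.1866651716789
  proj (558, -118.5, 131) 320.59213687003614 163.1123486447362
```

The outer lid is held level about 95 mm above the rim. Its weight alone reads 1.3 N, and the inner lid's flange shows at the rim position.

```bash
python3 -c "from bench import r;print(r.hand_in())"
```

```text
the job is handed in; nothing more can be done
None
```

I handed the job in with the tin pushed home, the inner lid seated on it, and the wooden outer lid held level about 95 mm above the rim; the hand-in returned no verdict.

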